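# Vent the hydraulic tank and offer up its new filter cartridge

## Task

Unscrew the black breather cap on the green hydraulic tank all the way to its stop (anticlockwise seen from above; it is captive and stays on the tank). Then pick up the new yellow filter cartridge by its red grip, lift it over the row of stock bins without bumping them, and hold it upright about a centimetre above the open filter port, centred so that it would drop straight in and with its two red lugs over the two yellow marks, never touching the tank, so that I can oil the seat. Finish while still holding it there; do not let go or put it down, and leave the other things on the bench alone.

Things in the scene. Friction and masses are not known exactly. Their poses are not given: they have to be found in the camera images.
- tank: Fixed hydraulic tank, green with a grey lid, 206 x 146 mm, lid top 80 mm above the bench. Origin: centre of its underside; x along its long side, from the breather end (-x) to the filter-port end (+x), z up. It may stand on either side of the bin row, turned up to 0.35 rad.
- port_rim (a point): Centre of the rim of the open filter port: an aluminium neck on the tank lid, 58 mm inside and 68 mm outside diameter, rim 95 mm above the bench (15 mm above the lid). Its axes are those of the tank; the two yellow marks lie on the lid on its +x and -x sides, close to the neck.
- breather_cap (a joint): Angle of the breather cap (rad): grows anticlockwise seen from above; starts somewhere between 0 and 0.5, end stop (fully unscrewed) at 2.4. It takes about 0.06 N m to turn, stays where it is left and does not rise. A white pointer on its top points away from the filter port (tank -x) at 0.
- cap_top (a point): Centre of the top of the breather cap, fixed to the tank: black fluted round cap, 42 mm diameter (45 mm over its flutes, which are look only), 28 mm tall, vertical axis, top 119 mm above the bench, 107 mm from the port's axis.
- cartridge: Loose filter cartridge standing upright, 0.18-0.35 kg, 100 mm tall: yellow pleated cylinder, 46 mm diameter, up to 59 mm; black flange, 68 mm diameter, from 59 to 65 mm, with two red lugs reaching 46 mm from the axis on its +x and -x sides; red grip bar 40 mm long (x), 16 mm thick (y), from 65 to 100 mm. Origin: centre of its foot, z up. A half turn looks the same.
- bin_row: Fixed row of three open bins (red, blue, orange) on a steel strip, between the cartridge and the tank: 360 mm long (its x), 130 mm wide (its y), tops 100 mm above the bench. Origin: centre of its underside.
- grease_tin: Bystander: closed tin, yellow band, 64 mm diameter, 85 mm tall, origin under its centre.
- carton: Bystander: blue and white parts carton, 60 x 90 x 70 mm tall, origin under its centre.
- bearing: Bystander: steel ring lying flat, 62 mm outside, 30 mm inside, 17 mm thick.
- spanner: Bystander: steel wrench lying flat, 190 mm long.

How it is judged:
On the way, in this order (a step that is already met when the one before it is completed fails the run):
1. the breather cap is unscrewed to its stop (at least 2.15 rad) while the cartridge still stands on the bench (value of joint breather_cap above 2.15 rad and height (world z) of cartridge below 0.01 m), for 0.1 s.
2. the cartridge is carried over the bin row: its foot above the bins' tops, within the row's length and width (y of cartridge in the frame of bin_row between -0.065 and 0.065 m and x of cartridge in the frame of bin_row between -0.2 and 0.2 m and height (world z) of cartridge above 0.1 m).
At the end, for the whole second after the job is handed in: The breather cap stands at 2.1 rad or more; the cartridge is held still in the fingers, touching neither the tank nor the bins, its foot 3 to 20 mm above the port rim and within 6 mm of the port's axis, upright within 0.1 rad, its lugs within 0.14 rad of the line of the yellow marks (value of joint breather_cap above 2.1 rad and z of cartridge in the frame of port_rim between 0.003 and 0.02 m and horizontal distance between cartridge and port_rim below 0.006 m and angle between the x axis of cartridge and the x axis of tank, either way round below 0.14 rad and angle between cartridge's own z axis and vertical below 0.1 rad and contact force between cartridge and the fingers above 1 N and contact force between cartridge and tank below 0.1 N and contact force between cartridge and bin_row below 0.1 N and linear speed of cartridge below 0.02 m/s); the arm keeps its last pose, push and grip.
It fails at once if the cartridge touches the tank (over 0.5 N) (contact force between cartridge and tank above 0.5 N).
It fails at once if the bins are bumped by the cartridge or the robot (over 3 N) (contact force between any of cartridge, the arm, the fingers and bin_row above 3 N).
It fails at once if a bystander is moved by more than 30 mm (distance of any of grease_tin, carton, bearing, spanner from where it was at the start of the episode above 0.03 m).
It also fails if it takes over 64 s, if anything falls off the work surface, if the arm or the gripper's body presses on something with over 40 N, if the wrist force passes 120 N, or if a joint passes its speed limit or range.

## Robot

A 6-joint arm with a two-finger parallel gripper is mounted at the origin on the work surface. World frame = base frame: x ahead of the robot, y to its left, z up, the work surface at z = 0. Lengths are in m, angles in rad, forces in N, time in s.
With the tool pointing down it reaches from about 0.275 to 0.825 m from the base axis. Payload 4.9 kg.
Tool frame: the origin (TCP) lies at the very end of the fingers, on their centre line; the grasp point (between the pads) lies 19 mm behind it; z points along the fingers, y is the line along which they close (so a half turn about z gives the same grasp; the last joint's range is limited). The gripper opens to 85 mm and grips with 20 to 120 N. Pads are 22 mm wide; open, the fingers measure 114 mm over their backs; the gripper's body (76 mm by 85 mm) begins 54 mm behind the grasp point. The pads swing forward as they close: fully open they stand 13 mm farther back than shut.
Start: joints at [1.062, 0.326, -0.193, 1.052, 0, 1.437], TCP at [0.201, 0.512, 0.231] pointing down, gripper open.
Joint ranges: [-2.65, 2.65], [-0.97, 1.79], [-1.3, 1.35], [-1.93, 2.1], [-1.47, 1.37], [-3.14, 3.14]. Speed limits (rad/s): [2.57, 2.57, 3.14, 3.14, 3.14, 3.14].

## Interface

Orientations are given as [roll, pitch, yaw] about the fixed x, y, z axes, in that order (R = Rz(yaw) Ry(pitch) Rx(roll)).
In Python, from station import * gives the robot as it stands.
- The arm moves only by the tool drive_tool, never from a script. Its argument "plan" is one flat list of numbers, 4 for each row, row after row: the shift along the world's x, y, z in cm, then the turn about the world's z in degrees. In form: [dx, dy, dz, yaw, dx, dy, dz, yaw, ...]. A call has exactly 5 rows; each row shifts and turns the commanded pose from where the row before left it; what a row does not reach is not made up. A row lasts 1/10 s, in which the tool goes at most 50 mm and 8.59 degrees, less where a joint would pass 70% of its speed; a pose out of reach is approached as far as the arm can. A call with a gripper value outside its range is refused whole. "grip" is the finger opening in cm, from 0 to 8.54, set as the call begins (left out, the last holds). The fingers move at their own pace and stop on an object; the grip force is fixed at half the most. Time passes only in rows, so rows that do not move let the fingers close, or fill a call up. It gives the time, the measured TCP pose, the force, the opening and the grip force at its end, in the units of the state.
- get_state(): the state, without advancing time (a new reading comes with each control period).
- camera(name): name is "scene" or "top"; returns the picture (480x640x3 uint8, blue, green, red); there is no depth.
- calibration(name): a dict with "fx", "fy", "cx", "cy" (pixels), "distortion" ([k1, k2, p1, p2, k3] as OpenCV has them; the pictures are not rectified), "eye" and "orientation" of the camera in the world. Camera axes: x right, y down, z forward; pixel columns grow to the right and rows downward; lengths in m; the calibration is good to about 2 mm. A picture is of the moment at which its call begins. calibration takes no time and is no camera call.
- job_done(): hands the job in; it is judged then, once.
The state is a dict: "time": time; "joint_positions": joint angles; "dq": joint speeds; "joint_efforts": joint torques, N m; "ee_pos": TCP position; "tool_rot": TCP orientation; "wrist_force": force on the tool from outside, world axes, zero at the start; "ft_torque": the same for the moment, N m; "gripper_width": finger opening in m; "finger_force": force on a finger pad.
Only numpy, scipy, OpenCV 4.12 (cv2) and the standard library are available. Lean on these libraries where they do the work, as an engineer would, in place of code of your own. Each camera call takes 0.05 s, during which the arm holds its last target. There are 200 camera calls.

## Working session

There is one attempt and no reset: what is moved stays moved. The work goes in short steps, Python scripts to look and compute and a tool call to move; the robot and the scene stay as the last step left them, time stands still between calls to the robot, and variables do not carry over. Pictures are saved under pics/ and viewed, at most 10 in all, crops included, and the job is handed in when it is done.

Besides the shell and the picture viewer there is one more tool, called after "Call:" as a command line: name --argument value ..., lists and objects as JSON in quotes. drive_tool: Moves the arm, as the interface text tells. Its arguments: {"type":"object","properties":{"plan":{"type":"array","items":{"type":"number"}},"grip":{"type":"number"}},"required":["plan"]}

```bash
mkdir -p pics; ls; python3 - <<'E'
from station import *
import cv2
for n in("scene","top"):
    cv2.imwrite(f"pics/{n}0.png",camera(n)); print(calibration(n))
print(get_state())
E
```

```text
pics
{'fx': 536.7618847107989, 'fy': 536.7618847107989, 'cx': 313.53016719007786, 'cy': 248.71028872646139, 'distortion': array([0.05640323, 0.        , 0.        , 0.        , 0.        ]), 'eye': array([1.50192658, 0.55435043, 0.94527632]), 'orientation': array([-2.2446973 , -0.00946467,  2.13686998])}
{'fx': 568.417347552742, 'fy': 568.417347552742, 'cx': 315.0412132459199, 'cy': 224.6994949991153, 'distortion': array([-0.07430459,  0.        ,  0.        ,  0.        ,  0.        ]), 'eye': array([ 0.38097669, -0.02139576,  1.77520322]), 'orientation': array([-3.03051218,  0.01352134, -1.58913197])}
{'time': 0.1, 'joint_positions': array([ 1.06176523e+00,  3.26853964e-01, -1.93453471e-01,  1.05198887e+00,
        3.93128122e-05,  1.43661432e+00]), 'dq': array([-0.00019318, -0.00280413,  0.00157388,  0.00011446, -0.00068563,
       -0.00023534]), 'joint_efforts': array([ 1.17655629e-03, -4.44238615e+01,  2.63037926e+01,  7.88562465e-03,
       -8.36573349e-05, -3.15162914e-06]), 'ee_pos': array([0.20109738, 0.51138425, 0.23060028]), 'tool_rot': array([-3.14011142e+00, -2.39626070e-04,  2.76674336e+00]), 'wrist_force': array([0.05439526, 0.20827079, 0.11388422]), 'ft_torque': array([-0.010798  ,  0.00380588,  0.00629763]), 'finger_force': 0.0, 'gripper_width': 0.08552307237451447}
```

View pics/top0.png

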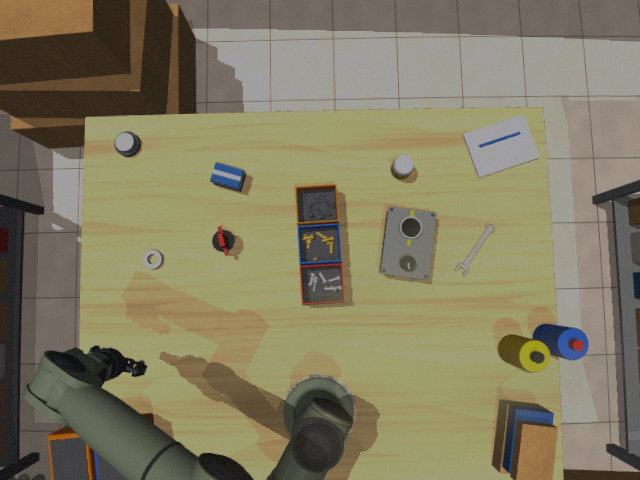

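View pics/scene0.png

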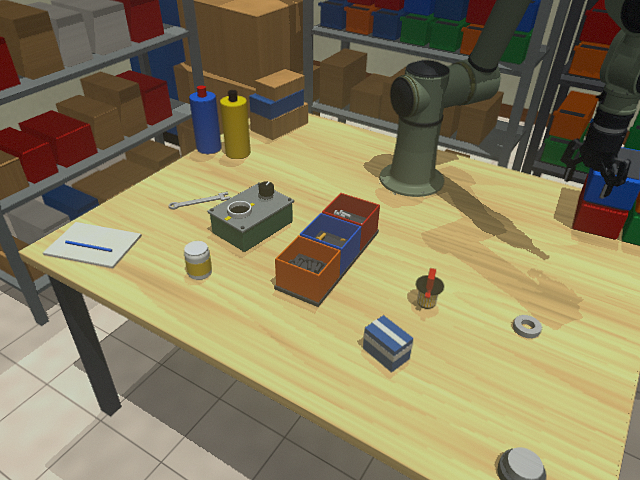

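The top view (up = +x, left = +y) shows the cartridge at (222,240), the bins at (320,245), the port at (411,227) and the cap at (408,263). Next I'll measure with masks and rays, and make one enlarged crop.

```bash
cat > h.py <<'E'
import numpy as np, cv2
from scipy.spatial.transform import Rotation as R
from station import *
def ray(n,uv):
    c=calibration(n);K=np.array([[c['fx'],0,c['cx']],[0,c['fy'],c['cy']],[0,0,1]])
    p=cv2.undistortPoints(np.float64(uv).reshape(-1,1,2),K,c['distortion']).reshape(-1,2)
    return c['eye'],np.c_[p,np.ones(len(p))]@R.from_euler('xyz',c['orientation']).as_matrix().T
def onz(n,uv,z):
    e,d=ray(n,uv); return e+d*((z-e[2])/d[:,2])[:,None]
def proj(n,P):
    c=calibration(n);K=np.array([[c['fx'],0,c['cx']],[0,c['fy'],c['cy']],[0,0,1]])
    M=R.from_euler('xyz',c['orientation']).as_matrix().T
    return cv2.projectPoints(np.float64(P).reshape(-1,1,3),cv2.Rodrigues(M)[0],-M@c['eye'],K,c['distortion'])[0].reshape(-1,2)
def blobs(im,box,lo,hi,amin=4):
    x0,y0,x1,y1=box
    m=cv2.inRange(cv2.cvtColor(im[y0:y1,x0:x1],cv2.COLOR_BGR2HSV),np.array(lo),np.array(hi))
    n,l,s,c=cv2.connectedComponentsWithStats(m)
    out=[]
    for i in range(1,n):
        if s[i,4]>=amin:
            ys,xs=np.nonzero(l==i); out.append((s[i,4],c[i]+[x0,y0],cv2.minAreaRect(np.float32(np.c_[xs+x0,ys+y0]))))
    return sorted(out,key=lambda o:-o[0])
def twoview(a,b):
    e1,d1=ray('top',[a]);e2,d2=ray('scene',[b]);d1=d1[0];d2=d2[0]
    s=np.linalg.lstsq(np.c_[d1,-d2],e2-e1,rcond=None)[0]
    return (e1+s[0]*d1+e2+s[1]*d2)/2, np.linalg.norm(e1+s[0]*d1-e2-s[1]*d2)
E
python3 - <<'E'
from h import *
t=cv2.imread('pics/top0.png');s=cv2.imread('pics/scene0.png')
def up(im,b,w=400,h=300):return cv2.resize(im[b[1]:b[3],b[0]:b[2]],(w,h),interpolation=cv2.INTER_CUBIC)
cv2.imwrite('pics/c0.png',np.vstack([np.hstack([up(t,(370,195,450,285),356,400)[:300*0+400],up(t,(197,215,247,265),400,400)]),np.hstack([up(s,(200,170,310,255),356,200*0+200),up(s,(400,255,460,315),200,200),np.zeros((200,200,3),np.uint8)])]))
for nm,b,lo,hi in[('red',(200,215,245,265),(0,140,60),(9,255,255)),('yel',(395,205,430,250),(20,120,80),(35,255,255)),('dark',(395,210,430,280),(0,0,0),(180,255,75)),('darkcap',(390,245,425,280),(0,0,0),(180,255,90)),('tank',(370,195,450,290),(0,0,70),(180,50,180)),('binstrip',(285,175,355,310),(0,130,30),(14,255,255)),('binblue',(285,215,355,275),(100,100,30),(130,255,255))]:
    print(nm)
    for a,c,r in blobs(t,b,lo,hi)[:5]:
        z={'red':.1,'yel':.08,'dark':.095,'darkcap':.119,'tank':.08}.get(nm,.1)
        print(a,c.round(1),np.round(onz('top',[c],z)[0],4),np.round(r[0],1),np.round(r[1],1),round(r[2],1), np.round(onz('top',[r[0]],z)[0],4))
E
```

```text
red
128 [221.6 240.1] [0.5276 0.2762 0.1   ] [221.3 240.7] [29.6  6.5] 74.9 [0.526  0.2769 0.1   ]
yel
22 [411.6 212.7] [ 0.6011 -0.2931  0.08  ] [411.5 212.5] [5. 3.] 90.0 [ 0.6016 -0.2927  0.08  ]
20 [408.4 242. ] [ 0.5127 -0.2803  0.08  ] [408.5 242.5] [5. 3.] 90.0 [ 0.5114 -0.2804  0.08  ]
dark
264 [410.4 227.2] [ 0.5558 -0.2856  0.095 ] [410.5 227. ] [18. 17.] 90.0 [ 0.5563 -0.2857  0.095 ]
7 [401.3 265. ] [ 0.4441 -0.2544  0.095 ] [401.3 265.3] [6.3 1.6] 71.6 [ 0.4433 -0.2543  0.095 ]
darkcap
171 [407.1 262.2] [ 0.4509 -0.2683  0.119 ] [407.  262.5] [15.  14.7] 33.7 [ 0.4501 -0.268   0.119 ]
tank
2875 [407.6 243.5] [ 0.5083 -0.2775  0.08  ] [407.7 243.6] [49.1 70.7] 7.1 [ 0.5082 -0.2778  0.08  ]
binstrip
310 [322.  281.5] [ 0.4001 -0.0195  0.1   ] [321.8 283.3] [38.6 42.7] 86.6 [ 0.3949 -0.0188  0.1   ]
106 [315.7 188.1] [ 0.6783 -0.0063  0.1   ] [315.5 187.9] [ 3.3 37.2] 85.9 [ 0.679  -0.0055  0.1   ]
20 [306.9 223.8] [0.5715 0.0219 0.1   ] [306.5 223.5] [ 1. 17.] 90.0 [0.5723 0.0231 0.1   ]
17 [323.7 222.7] [ 0.5737 -0.028   0.1   ] [323.  222.5] [ 1. 12.] 90.0 [ 0.5743 -0.0259  0.1   ]
9 [334.2 221.8] [ 0.5758 -0.0592  0.1   ] [334.  221.5] [1. 6.] 90.0 [ 0.5767 -0.0586  0.1   ]
binblue
385 [319.  242.2] [ 0.5161 -0.0129  0.1   ] [319.  243.7] [39.  41.7] 86.3 [ 0.5115 -0.013   0.1   ]
```

View pics/c0.png

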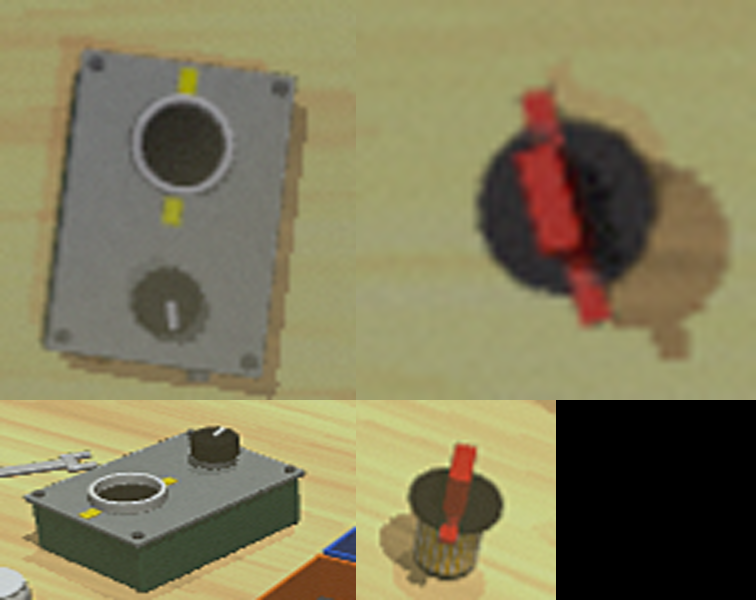

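The crop shows the tank yawed by about -0.15 rad, with the port near (0.5565,-0.2865) and the cap near (0.4505,-0.270). The cap pointer is turned a little anticlockwise from tank -x. I'll move above the cap now.

Call:
drive_tool --plan '[1.25,-3.91,0,0,1.25,-3.91,0,0,1.25,-3.91,0,0,1.25,-3.91,0,0,1.25,-3.91,0,0]' --grip 8.5

```text
time: 0.6
ee_pos: [0.2638, 0.3147, 0.231]
tool_rot: [-3.141, -0.0, 2.767]
wrist_force: [0.7, -0.3, 0.1]
gripper_width: 0.0849
finger_force: 0.0
```

Call:
drive_tool --plan '[1.25,-3.91,0,0,1.25,-3.91,0,0,1.25,-3.91,0,0,1.25,-3.91,0,0,1.25,-3.91,0,0]'

```text
time: 1.1
ee_pos: [0.3263, 0.1193, 0.2312]
tool_rot: [3.141, 0.0, 2.767]
wrist_force: [0.8, -0.6, 0.1]
gripper_width: 0.0848
finger_force: 0.0
```

Call:
drive_tool --plan '[1.25,-3.91,0,0,1.25,-3.91,0,0,1.25,-3.91,0,0,1.25,-3.91,0,0,1.25,-3.91,0,0]'

```text
time: 1.6
ee_pos: [0.3888, -0.0764, 0.2312]
tool_rot: [3.141, -0.0, 2.766]
wrist_force: [1.4, 0.5, 0.6]
gripper_width: 0.085
finger_force: 0.0
```

Call:
drive_tool --plan '[1.25,-3.91,0,0,1.25,-3.91,0,0,1.25,-3.91,0,0,1.25,-3.91,0,0,1.25,-3.91,0,0]'

```text
time: 2.1
ee_pos: [0.4514, -0.2717, 0.2309]
tool_rot: [3.141, -0.001, 2.766]
wrist_force: [0.3, 0.2, 1.3]
gripper_width: 0.0851
finger_force: 0.0
```

Call:
drive_tool --plan '[0,0.1,-3.5,0,0,0,-3.5,0,0,0,-3.2,0,0,0,-2.2,0,0,0,-1.3,0]'

```text
time: 2.6
ee_pos: [0.4499, -0.2681, 0.0918]
tool_rot: [3.14, -0.004, 2.767]
wrist_force: [-0.6, -0.1, 0.6]
gripper_width: 0.0854
finger_force: 0.0
```

Call:
drive_tool --plan '[0,0,0,0,0,0,0,0,0,0,0,0,0,0,0,0,0,0,0,0]' --grip 3.5

```text
time: 3.1
ee_pos: [0.4514, -0.2712, 0.0959]
tool_rot: [-3.137, 0.002, 2.766]
wrist_force: [-3.4, -4.2, 3.9]
gripper_width: 0.0398
finger_force: 60.3
```

Call:
drive_tool --plan '[0,0,0,0,0,0,0,0,0,0,0,0,0,0,0,0,0,0,0,0]'

```text
time: 3.6
ee_pos: [0.4514, -0.2712, 0.096]
tool_rot: [-3.137, 0.002, 2.766]
wrist_force: [-3.3, -4.0, 4.1]
gripper_width: 0.0403
finger_force: 60.3
```

Call:
drive_tool --plan '[0,0,0,7,0,0,0,7,0,0,0,7,0,0,0,7,0,0,0,7]'

```text
time: 4.1
ee_pos: [0.4515, -0.2693, 0.0959]
tool_rot: [-3.141, 0.001, -2.901]
wrist_force: [-2.6, 2.2, 6.0]
gripper_width: 0.0403
finger_force: 60.7
```

Call:
drive_tool --plan '[0,0,0,7,0,0,0,7,0,0,0,7,0,0,0,7,0,0,0,7]'

```text
time: 4.6
ee_pos: [0.4505, -0.2677, 0.0959]
tool_rot: [3.14, 0.001, -2.289]
wrist_force: [-6.7, 6.6, 12.7]
gripper_width: 0.0404
finger_force: 61.2
```

Call:
drive_tool --plan '[0,0,0,7,0,0,0,7,0,0,0,7,0,0,0,7,0,0,0,7]'

```text
time: 5.1
ee_pos: [0.4489, -0.2669, 0.0958]
tool_rot: [3.137, 0.003, -1.679]
wrist_force: [-11.6, 7.8, 17.6]
gripper_width: 0.0399
finger_force: 61.8
```

```bash
python3 - <<'E'
from h import *
s=get_state();print(s['tool_rot'],s['ft_torque'],s['wrist_force'],s['joint_positions'])
E
```

```text
[ 3.13737943e+00  2.64301660e-03 -1.67869204e+00] [ 1.49503106  2.16198857 -0.08294047] [-11.63549797   7.77400217  17.62728127] [-6.77834923e-01  4.13220736e-01 -4.46493641e-01  7.16055319e-01
 -4.81432104e-05 -2.14074098e+00]
```

Call:
drive_tool --plan '[0,0,0,3,0,0,0,3,0,0,0,3,0,0,0,3,0,0,0,0]'

```text
time: 5.6
ee_pos: [0.4482, -0.2669, 0.0958]
tool_rot: [3.137, 0.004, -1.473]
wrist_force: [-11.9, 7.5, 18.1]
gripper_width: 0.04
finger_force: 61.8
```

```bash
python3 - <<'E'
from h import *
s=get_state();print(s['tool_rot'],s['ft_torque'],s['wrist_force'])
E
```

```text
[ 3.13672403  0.0035037  -1.47337641] [1.48341762 2.37870834 0.05478892] [-11.87393058   7.46604057  18.14712788]
```

Call:
drive_tool --plan '[0,0,0,3,0,0,0,3,0,0,0,3,0,0,0,0,0,0,0,0]'

```text
time: 6.1
ee_pos: [0.4477, -0.2669, 0.0958]
tool_rot: [3.137, 0.005, -1.323]
wrist_force: [-13.3, 8.0, 19.6]
gripper_width: 0.0403
finger_force: 61.9
```

```bash
python3 - <<'E'
from h import *
s=get_state();print(s['tool_rot'],s['ft_torque'],s['wrist_force'])
E
```

```text
[ 3.13686259  0.0047333  -1.32251247] [ 1.62011764  2.5781693  -1.76856685] [-13.25579738   8.03508565  19.63335159]
```

The yaw torque has jumped to -1.77 N m, so the cap is at its stop. I'll relax the twist slightly, release, and rise while turning back.

Call:
drive_tool --plan '[0,0,0,-2,0,0,0,0,0,0,0,0,0,0,0,0,0,0,0,0]' --grip 8.5

```text
time: 6.6
ee_pos: [0.4516, -0.2692, 0.0944]
tool_rot: [-3.141, -0.0, -1.352]
wrist_force: [-0.1, -0.0, 0.0]
gripper_width: 0.0855
finger_force: 0.0
```

Call:
drive_tool --plan '[0,0,2,0,0,0,3,0,0,0,4,0,0,2,4,-8,0,4,0,-8]'

```text
time: 7.1
ee_pos: [0.4548, -0.2124, 0.2296]
tool_rot: [-3.132, -0.006, -1.641]
wrist_force: [0.8, 0.6, -0.7]
gripper_width: 0.0853
finger_force: 0.0
```

Call:
drive_tool --plan '[0,4,0,-8,0,4,0,-8,0,4,0,-8,0,4,0,-8,0,4,0,-8]'

```text
time: 7.6
ee_pos: [0.4513, -0.0095, 0.2244]
tool_rot: [-3.141, 0.0, -2.328]
wrist_force: [0.7, 0.1, -0.6]
gripper_width: 0.0852
finger_force: 0.0
```

```bash
python3 - <<'E'
from h import *
t=camera('top');cv2.imwrite('pics/top1.png',t);s=camera('scene');cv2.imwrite('pics/scene1.png',s)
st=get_state();print(st['tool_rot'],st['ee_pos'])
# cartridge: flange dark circle and lugs
t0=cv2.imread('pics/top0.png')
hsv=cv2.cvtColor(t0,cv2.COLOR_BGR2HSV)
m=np.zeros(t0.shape[:2],np.uint8);m[215:265,200:247]=(((hsv[...,2]<75)|((hsv[...,1]>140)&((hsv[...,0]<9)|(hsv[...,0]>172))))*255)[215:265,200:247]
red=np.zeros_like(m);red[215:265,200:247]=(((hsv[...,1]>140)&((hsv[...,0]<9)|(hsv[...,0]>172)))*255)[215:265,200:247]
ys,xs=np.nonzero(red)
i,j=ys.argmin(),ys.argmax()
tp=np.c_[xs,ys][ys<=ys.min()+5].mean(0);bt=np.c_[xs,ys][ys>=ys.max()-5].mean(0)
P=onz('top',[tp,bt],.065);print('lugs',tp,bt,P,P.mean(0),np.arctan2(*(P[0]-P[1])[1::-1]),np.linalg.norm(P[0]-P[1]))
d=cv2.morphologyEx(m,cv2.MORPH_OPEN,cv2.getStructuringElement(cv2.MORPH_ELLIPSE,(9,9)))
c=max(cv2.findContours(d,0,cv2.CHAIN_APPROX_NONE)[0],key=cv2.contourArea)
cc,r=cv2.minEnclosingCircle(c);print('flange',cc,r,cv2.fitEllipse(c),onz('top',[cc,cv2.fitEllipse(c)[0]],.063))
# tank
yel=blobs(t,(395,205,430,250),(20,120,80),(35,255,255))
Y=onz('top',[y[1] for y in yel[:2]],.08);print(Y,Y.mean(0),np.arctan((Y[0]-Y[1])[1]/(Y[0]-Y[1])[0]))
ys=blobs(s,(205,180,300,260),(18,120,80),(35,255,255));print([(y[0],y[1]) for y in ys])
Y=onz('scene',[y[1] for y in ys[:2]],.08);print(Y,Y.mean(0),np.arctan((Y[0]-Y[1])[1]/(Y[0]-Y[1])[0]))
def up(im,b,w,h):return cv2.resize(im[b[1]:b[3],b[0]:b[2]],(w,h),interpolation=cv2.INTER_CUBIC)
cv2.imwrite('pics/c1.png',np.hstack([up(t,(370,195,450,285),356,400),up(s,(200,170,310,260),440,400)]))
E
```

```text
[ 3.14027797e+00  8.26587812e-04 -2.31824669e+00] [ 0.45078886 -0.00738842  0.22430536]
lugs [219.72222222 229.11111111] [225.71428571 251.80952381] [[0.56440376 0.28805646 0.065     ]
 [0.49502387 0.26984687 0.065     ]] [0.52971382 0.27895166 0.065     ] 0.256672902368195 0.07172975999748606
flange (225.18182373046875, 240.0) 9.338987350463867 ((225.6041259765625, 239.57911682128906), (14.97774600982666, 17.99199676513672), 161.2299346923828) [[0.53106773 0.27175065 0.063     ]
 [0.53232506 0.27045994 0.063     ]]
[[ 0.60106417 -0.2931204   0.08      ]
 [ 0.51355911 -0.28006342  0.08      ]] [ 0.55731164 -0.28659191  0.08      ] -0.14812112811267517
[(np.int32(19), array([227.47368421, 217.73684211])), (np.int32(12), array([251.83333333, 203.91666667])), (np.int32(6), array([209.16666667, 258.33333333]))]
[[ 0.59724806 -0.29350596  0.08      ]
 [ 0.50575765 -0.27916392  0.08      ]] [ 0.55150286 -0.28633494  0.08      ] -0.15549457844600764
```

View pics/c1.png

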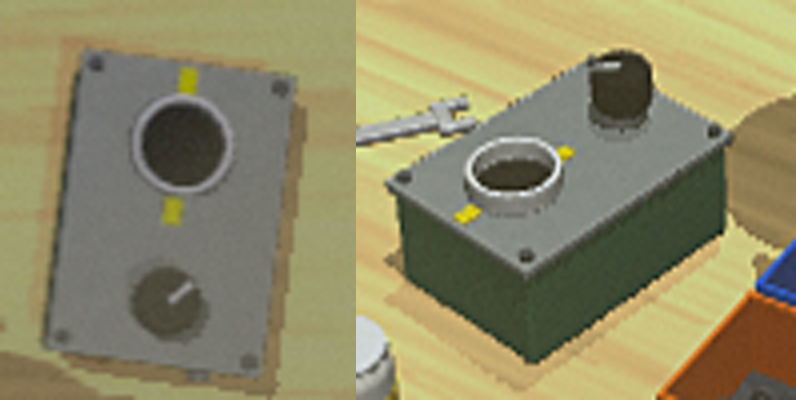

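The pointer now stands about 135° further round, at the stop. Next I go above the cartridge at (0.528,0.279) with tool yaw -2.884.

Call:
drive_tool --plan '[0.77,2.86,0,-8,0.77,2.86,0,-8,0.77,2.86,0,-8,0.77,2.86,0,-8,0.77,2.86,0,0]'

```text
time: 8.2
ee_pos: [0.4905, 0.1323, 0.2242]
tool_rot: [-3.141, 0.0, -2.883]
wrist_force: [0.2, 0.0, -0.5]
gripper_width: 0.0851
finger_force: 0.0
```

Call:
drive_tool --plan '[0.77,2.86,0,0,0.77,2.86,0,0,0.77,2.86,0,0,0.77,2.86,0,0,0.77,2.86,0,0]'

```text
time: 8.7
ee_pos: [0.5292, 0.2753, 0.224]
tool_rot: [-3.141, -0.0, -2.88]
wrist_force: [0.6, 0.3, -0.3]
gripper_width: 0.0847
finger_force: 0.0
```

Call:
drive_tool --plan '[0,0,-3,0,0,0,-3,0,0,0,0,0,0,0,0,0,0,0,0,0]'

```text
time: 9.2
ee_pos: [0.5297, 0.2747, 0.1659]
tool_rot: [3.141, 0.002, -2.881]
wrist_force: [0.1, -0.5, 0.1]
gripper_width: 0.085
finger_force: 0.0
```

```bash
python3 - <<'E'
from h import *
s=camera('scene');st=get_state();print(st['tool_rot'],st['ee_pos'])
rb=blobs(s,(405,255,460,320),(0,140,60),(9,255,255));print([(r[0],r[1],r[2]) for r in rb[:3]])
# predicted: bar top centre and bottom for candidate
for P in [(.528,.279),(.531,.275)]:print(proj('scene',[[*P,.1],[*P,.065],[*P,0]]).round(1))
cv2.imwrite('pics/c2.png',cv2.resize(s[215:325,370:500],(780,580),interpolation=cv2.INTER_CUBIC))
E
```

```text
[ 3.14138407e+00  2.98729687e-03 -2.88143124e+00] [0.52980499 0.27486242 0.16616204]
[(np.int32(169), array([429.9408284 , 282.13609467]), ((430.0, 283.0), (6.5759596824646, 29.263019561767578), 9.462321281433105))]
[[431.5 272.8]
 [429.4 283.6]
 [425.6 302.8]]
[[429.4 272.8]
 [427.3 283.7]
 [423.7 302.9]]
```

View pics/c2.png

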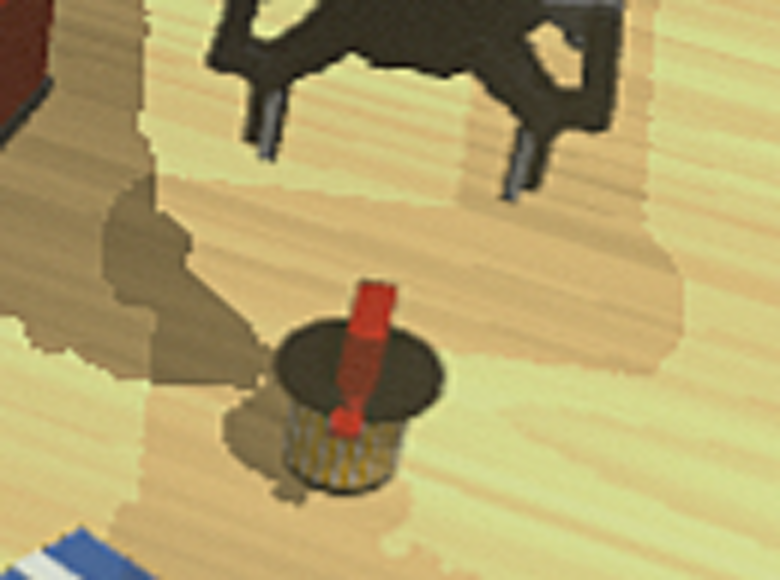

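The open fingers straddle the grip, and the bar top is at about (432,272), which matches (0.529,0.278). I'll descend and grasp.

Call:
drive_tool --plan '[-0.1,0.35,-1.5,0,0,0,-3,0,0,0,-2.5,0,0,0,-1.5,0,0,0,-1,0]'

```text
time: 9.75
ee_pos: [0.5279, 0.2783, 0.0694]
tool_rot: [3.142, 0.001, -2.881]
wrist_force: [0.6, -0.7, -0.1]
gripper_width: 0.0849
finger_force: 0.0
```

Call:
drive_tool --plan '[0,0,0,0,0,0,0,0,0,0,0,0,0,0,0,0,0,0,0,0]' --grip 0.8

```text
time: 10.25
ee_pos: [0.528, 0.2786, 0.0701]
tool_rot: [3.141, 0.001, -2.881]
wrist_force: [-0.2, -0.1, 2.4]
gripper_width: 0.0149
finger_force: 59.1
```

Call:
drive_tool --plan '[0,0,0,0,0,0,0,0,0,0,0,0,0,0,0,0,0,0,0,0]'

```text
time: 10.75
ee_pos: [0.528, 0.2786, 0.0701]
tool_rot: [3.142, 0.001, -2.881]
wrist_force: [-1.3, -0.2, 5.1]
gripper_width: 0.0155
finger_force: 59.6
```

Call:
drive_tool --plan '[0,0,1,0,0,0,3,0,0,0,4,0,0,0,4,0,0,0,3,0]'

```text
time: 11.25
ee_pos: [0.5275, 0.2784, 0.2218]
tool_rot: [3.141, 0.001, -2.881]
wrist_force: [0.7, 0.4, -2.0]
gripper_width: 0.0153
finger_force: 58.8
```

Call:
drive_tool --plan '[0,0,1.5,0,0,0,0.5,0,0,0,0,0,0.1,-1,0,-1,0.1,-2,0,-1]'

```text
time: 11.75
ee_pos: [0.5284, 0.2482, 0.2374]
tool_rot: [-3.141, -0.003, -2.916]
wrist_force: [0.3, -0.7, -2.2]
gripper_width: 0.0149
finger_force: 58.9
```

```bash
python3 - <<'E'
from h import *
s=get_state();print(s['tool_rot'],s['ee_pos'],s['wrist_force'],s['ft_torque'],s['finger_force'],s['gripper_width'])
E
```

```text
[-3.14137929e+00 -3.05923464e-03 -2.91555997e+00] [0.5283933  0.24815758 0.23737181] [ 0.29876337 -0.65820237 -2.22980003] [-0.03277908 -0.01141211  0.04745183] 58.87587368488312 0.014927364110579286
```

Call:
drive_tool --plan '[0.14,-2.7,0,-1,0.14,-2.7,0,-1,0.14,-2.7,0,-1,0.14,-2.7,0,-1,0.14,-2.7,0,-1]'

```text
time: 12.25
ee_pos: [0.5352, 0.1115, 0.2376]
tool_rot: [-3.141, -0.003, -3.005]
wrist_force: [0.9, -0.4, -3.0]
gripper_width: 0.015
finger_force: 58.8
```

Call:
drive_tool --plan '[0.14,-2.7,0,-1,0.14,-2.7,0,-1,0.14,-2.7,0,-1,0.14,-2.7,0,-1,0.14,-2.7,0,-1]'

```text
time: 12.75
ee_pos: [0.5421, -0.0232, 0.2376]
tool_rot: [3.141, -0.003, -3.092]
wrist_force: [-0.2, -0.6, -2.9]
gripper_width: 0.0149
finger_force: 58.8
```

Call:
drive_tool --plan '[0.14,-2.7,0,-1,0.14,-2.7,0,-1,0.14,-2.7,0,-1,0.14,-2.7,0,-1,0.14,-2.7,0,-1]'

```text
time: 13.25
ee_pos: [0.549, -0.158, 0.2375]
tool_rot: [3.141, -0.003, 3.103]
wrist_force: [0.3, 0.1, -1.8]
gripper_width: 0.0156
finger_force: 58.8
```

Call:
drive_tool --plan '[0.14,-2.7,0,-1,0.14,-2.7,0,-1,0.14,-2.5,0,-1,0.14,-2.5,0,-1,0.14,-1.5,0,-1]'

```text
time: 13.75
ee_pos: [0.5561, -0.2775, 0.2374]
tool_rot: [3.141, -0.003, 3.015]
wrist_force: [1.2, 0.3, -3.1]
gripper_width: 0.0155
finger_force: 58.8
```

Call:
drive_tool --plan '[0,0,0,-1,0,0,-1,0,0,0,-1,0,0,0,0,0,0,0,0,0]'

```text
time: 14.25
ee_pos: [0.5571, -0.2745, 0.2186]
tool_rot: [3.141, -0.001, 3.002]
wrist_force: [0.5, 0.6, -1.9]
gripper_width: 0.0149
finger_force: 58.8
```

```bash
python3 - <<'E'
from h import *
t=camera('top');s=camera('scene');st=get_state();print(st['tool_rot'],st['ee_pos'])
def up(im,b,w,h):return cv2.resize(im[b[1]:b[3],b[0]:b[2]],(w,h),interpolation=cv2.INTER_CUBIC)
cv2.imwrite('pics/top3.png',t);cv2.imwrite('pics/scene3.png',s)
cv2.imwrite('pics/c3.png',np.hstack([up(t,(375,190,445,265),370,400),up(s,(190,150,290,250),400,400)]))
E
```

```text
[-3.14147594e+00  3.40169035e-04  3.00149955e+00] [ 0.55767637 -0.27513389  0.21953946]
```

View pics/c3.png

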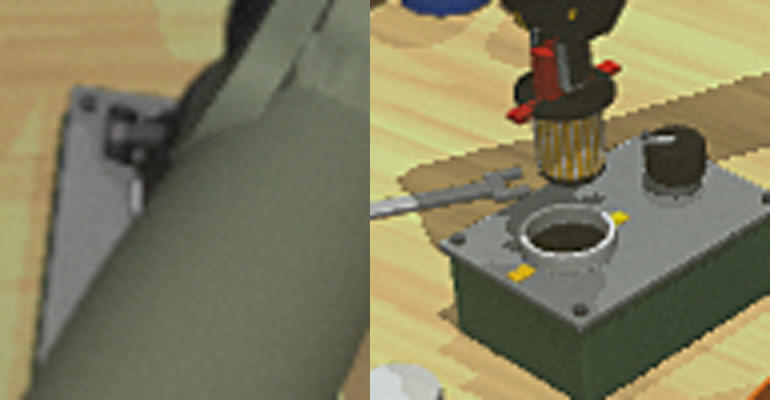

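The scene view shows the cartridge held upright with its lugs at crop (520,115) and (608,68), and the marks parallel below them. The arm hides the top view, so I'll measure cartridge against port in the scene camera alone.

```bash
python3 - <<'E'
from h import *
s=cv2.imread('pics/scene3.png');s1=cv2.imread('pics/scene1.png')
z=.2195-.0701
rb=blobs(s,(300-85,150,245+10,190),(0,140,50),(9,255,255),3)
for r in rb:print('red',r)
# pixel extremes of red
hs=cv2.cvtColor(s,cv2.COLOR_BGR2HSV);m=((hs[...,1]>140)&((hs[...,0]<9)|(hs[...,0]>173))&(hs[...,2]>50));
m[:150]=0;m[190:]=0;m[:,:210]=0;m[:,260:]=0
for r in range(155,184):print(r,''.join('#' if x else '.' for x in m[r,214:260]))
c=(.5577,-.2751);a=3.0015
for k in(-1,1):
  print(k,proj('scene',[[c[0]+k*q*np.cos(a),c[1]+k*q*np.sin(a),z+.065] for q in(.034,.046)]).round(1))
print('axis flange/foot',proj('scene',[[*c,z+.062],[*c,z]]).round(1))
# neck
h1=cv2.cvtColor(s1,cv2.COLOR_BGR2HSV)
print('V rows');
for r in range(198,226):print(r,' '.join('%3d'%v for v in h1[r,225:258,2]))
for P in[(.5542,-.287),(.556,-.286),(.5573,-.2866)]:
  th=np.linspace(0,2*np.pi,72);e=proj('scene',np.c_[P[0]+.034*np.cos(th),P[1]+.034*np.sin(th),0*th+.095]);i=proj('scene',np.c_[P[0]+.029*np.cos(th),P[1]+.029*np.sin(th),0*th+.095])
  print(P,e.min(0).round(1),e.max(0).round(1),i.min(0).round(1),i.max(0).round(1))
E
```

```text
red (np.int32(110), array([232.1       , 169.80909091]), ((232.5342254638672, 170.07534790039062), (10.416662216186523, 23.17414665222168), 20.556045532226562))
red (np.int32(14), array([249.07142857, 166.28571429]), ((249.10000610351562, 166.20001220703125), (4.110960960388184, 2.8460497856140137), 18.434947967529297))
155 ..............................................
156 ..............................................
157 ..............................................
158 ..............................................
159 ..............................................
160 ....................##........................
161 ...................###........................
162 ................######........................
163 ................######........................
164 .................#####........................
165 .................#####.............##.........
166 .................#####...........#####........
167 .................######..........#####........
168 .................######.............#.........
169 .................######.......................
170 .........
[... 4147 characters left out ...]
136 140 138 136 139 138 143 142 140 139 139 136 141 142 141 142 144 146 105
223  66  73  87 104 140 150 147 145 140 143 142 138 142 138 136 140 138 139 139 141 139 140 141 137 139 138 135 143 143 149 128  94  86
224  68  73  66  77  88 115 148 151 145 139 145 142 142 141 140 145 141 141 142 141 142 138 139 141 138 140 141 143 137  97  88  69  69
225  74  69  72  68  69  84  94 123 151 147 144 139 139 139 143 144 146 135 133 146 142 140 140 137 141 145 145 102  93  84  62  67  65
(0.5542, -0.287) [226.4 200. ] [250.9 213.6] [228.2 200.9] [249.1 212.6]
(0.556, -0.286) [226.3 200.4] [250.8 214. ] [228.1 201.3] [249. 213.]
(0.5573, -0.2866) [225.8 200.5] [250.3 214.2] [227.6 201.5] [248.5 213.2]
```

Cartridge axis and TCP agree to about 1 mm. The port in the scene view is at about (0.5555,-0.286). I'll shift by (-0.2,-1.15) cm and go down partway.

Call:
drive_tool --plan '[-0.2,-1.15,0,-0.6,0,0,0,0,0,0,-1.5,0,0,0,-1,0,0,0,-0.5,0]'

```text
time: 14.85
ee_pos: [0.5547, -0.287, 0.188]
tool_rot: [3.141, -0.002, 2.99]
wrist_force: [0.2, 0.2, -2.6]
gripper_width: 0.0154
finger_force: 59.0
```

Call:
drive_tool --plan '[0,0,0,0,0,0,0,0,0,0,0,0,0,0,0,0,0,0,0,0]'

```text
time: 15.35
ee_pos: [0.5556, -0.2872, 0.1897]
tool_rot: [-3.141, 0.001, 2.99]
wrist_force: [-0.0, 0.7, -1.9]
gripper_width: 0.0154
finger_force: 59.0
```

Call:
drive_tool --plan '[0,0.05,-0.5,0,0,0,-0.5,0,0,0,-0.3,0,0,0,0,0,0,0,0,0]'

```text
time: 15.85
ee_pos: [0.5553, -0.2866, 0.1761]
tool_rot: [3.141, -0.0, 2.99]
wrist_force: [-0.2, -0.5, -2.2]
gripper_width: 0.0154
finger_force: 59.0
```

Call:
drive_tool --plan '[0,0,0,0,0,0,0,0,0,0,0,0,0,0,0,0,0,0,0,0]'

```text
time: 16.35
ee_pos: [0.5555, -0.2867, 0.1764]
tool_rot: [-3.142, 0.0, 2.99]
wrist_force: [-0.6, -0.1, -3.3]
gripper_width: 0.0151
finger_force: 59.0
```

```bash
python3 - <<'E'
from h import *
s=camera('scene');st=get_state();p=st['ee_pos'];a=st['tool_rot'][2];print(st['tool_rot'],p,st['finger_force'])
z=p[2]-.0701
hs=cv2.cvtColor(s,cv2.COLOR_BGR2HSV);m=((hs[...,1]>140)&((hs[...,0]<9)|(hs[...,0]>173))&(hs[...,2]>50))
for r in range(175,205):print(r,''.join('#' if x else '.' for x in m[r,214:260]))
print(proj('scene',[[p[0]+q*np.cos(a),p[1]+q*np.sin(a),z+.065] for q in(-.046,-.034,.034,.046)]).round(1))
print('axis',proj('scene',[[*p[:2],z+.062],[*p[:2],z]]).round(1),'port',proj('scene',[[.5555,-.286,.095]]).round(1))
cv2.imwrite('pics/c4.png',cv2.resize(s[165:235,195:285],(720,560),interpolation=cv2.INTER_CUBIC))
E
```

```text
[-3.14157160e+00  7.18572241e-05  2.99017106e+00] [ 0.55544357 -0.28662275  0.17634202] 59.006638526916504
175 ...............#####..........................
176 ...............#####..........................
177 ...............######.............#...........
178 ...............######...........####..........
179 ...............######.........#######.........
180 ...............######........#######..........
181 ...............#.####........##...............
182 ................#####.........................
183 ................#####.........................
184 ................######........................
185 ................#######.......................
186 ................#####.........................
187 ..............#####...........................
188 ............######............................
189 ..........######..............................
190 .........######...............................
191 .........######...............................
192 ..........###.................................
193 ..............................................
194 ..............................................
195 ..............................................
196 ..............................................
197 ..............................................
198 ..............................................
199 ..............................................
200 ..............................................
201 ..............................................
202 ..............................................
203 ..............................................
204 ..............................................
[[223.4 190.3]
 [226.8 188.6]
 [245.5 178.7]
 [248.7 177. ]]
axis [[236.4 184.5]
 [238.2 203.6]] port [[238.7 207. ]]
```

View pics/c4.png

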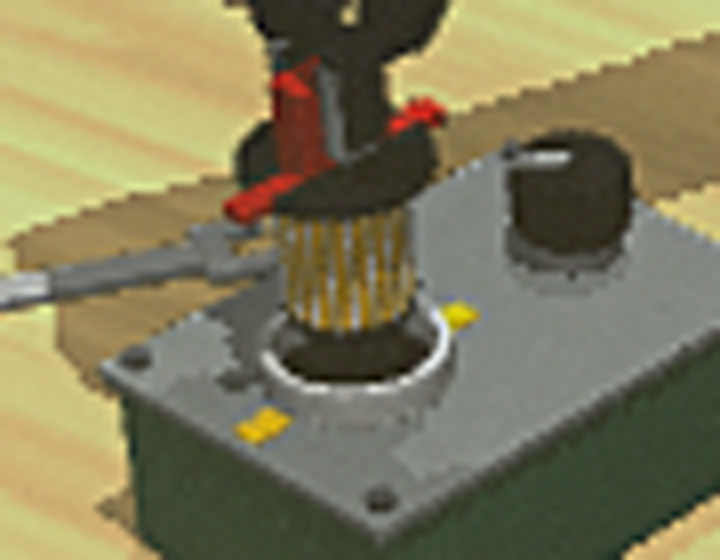

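The cartridge is upright above the port with its lugs at (223,190) and (250,179), parallel to the marks, and the foot within about 2 mm of the port's axis. I'll nudge y by +0.1 cm, let it settle and hand in.

Call:
drive_tool --plan '[0,0.1,0,0,0,0,0,0,0,0,0,0,0,0,0,0,0,0,0,0]'

```text
time: 16.9
ee_pos: [0.5555, -0.2856, 0.1763]
tool_rot: [-3.142, 0.0, 2.99]
wrist_force: [0.6, -0.1, -1.8]
gripper_width: 0.015
finger_force: 59.0
```

Call:
drive_tool --plan '[0,0,0,0,0,0,0,0,0,0,0,0,0,0,0,0,0,0,0,0]'

```text
time: 17.4
ee_pos: [0.5554, -0.2856, 0.1763]
tool_rot: [-3.142, 0.0, 2.99]
wrist_force: [1.0, -0.3, -2.4]
gripper_width: 0.0148
finger_force: 59.0
```

```bash
python3 - <<'E'
from h import *
s=get_state();print(s['ee_pos'],s['tool_rot'],s['finger_force']);print(job_done())
E
```

```text
[ 0.55542698 -0.28564291  0.176299  ] [-3.14158945e+00  9.15555980e-06  2.99010753e+00] 59.006216526031494
the job is handed in; nothing more can be done
None
```

I handed the job in at 17.4 s with the breather cap at its stop and the cartridge held upright about 11 mm above the port, centred to about 2 mm with its lugs in line with the marks; no verdict came back.

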